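# Turn the rotary loupe stand and hang the loupe

### The job

Pushing its upright crank post sideways (not pinching it), turn the head of the rotary loupe stand clockwise (seen from above) until it comes gently up against its stop, so that the one free arm is at the front. Then take the loose loupe from its wooden cradle, slip its eye over the pin of that free arm and press it down until it has pushed the pin's black collar fully home on the arm; let go and leave it hanging there. Work gently, never pushing harder than about 20 N on the stand, either directly or through the loupe, and leave the other things on the plate where they are.

Things in the scene. Friction and masses are not known exactly. Their poses are not given: they have to be found in the camera images.
- stand: Rotary loupe stand, fixed: grey foot 124 mm across, column, turning head with 4 level arms 90 degrees apart; 3 carry loupes fixed to the head, 1 is free. Origin: under the foot's centre on the upright turning axis, z up; its front is -x. Heights over this origin: loupe tabs on the head reach 182 mm (85 mm from the axis); only the crank post is higher. It stands on a 12 mm plate on the table.
- turret (a joint): Angle of the turning head, rad, counter-clockwise positive seen from above. 0 = against the stop, free arm along the stand's -x (front). Starts at 1.2 to 2.5; cannot go below 0. Turns stiffly (about 0.16 N m), stays where left.
- crank (a point): Top centre of the crank post: upright round steel post, 14 mm across, on the head 38 mm from the turning axis, opposite the free arm. Its top is 225 mm over the stand's origin; its upper 40 mm stand clear above everything else. Push it sideways; gripping it would exceed the allowed force.
- arm (a point): Nominal pin place on the free arm: 62 mm from the axis, at the arm's top, 100 mm over the stand's origin. Turns with the head; -x points out along the arm, z up. The real pin stands on the arm's clamped telescopic tongue, up to 10 mm farther in or out than this (NOT measured: find it by feel or sight), exactly on the arm's line sideways. Pin: upright, 8 mm across, top 32 mm above this point.
- collar (a joint): Black collar on the free arm's pin, 18 mm across, 8 mm high; slides down the pin stiffly (about 4 N) and stays where left. Value: metres pushed down, 0 to 0.008. At 0 its top is 16 mm above the arm's top, at 0.008 (fully home) 8 mm. The tongue under it is 12 mm wide and ends 8 mm outside the pin's axis.
- loupe_mid (a point): Centre of the loose loupe (90 g), 62 mm above its lowest point. Upright black body 10 mm thick (along its x): lens frame 44 mm across, above it a flat tab 20 mm wide (y) that ends 62 mm above this point. Eye tube on the +x side, its top 6 mm above this point. Grip the tab, fingertips at least 10 mm above the tube (the pin comes through 6 mm). Starts upright in a wooden cradle; lifts straight out.
- eye (a point): On the loose loupe: centre of the eye tube's lower mouth, 18 mm along the loupe's +x from the body's middle plane and 12 mm below loupe_mid. Tube: block from 5 to 31 mm off the middle plane in x, 24 mm wide (y), 18 mm high, upright through hole 12 mm across. It hangs with the loupe's +x pointing to the turning axis.
- loupe: The loose loupe itself; same axes, origin 62 mm below loupe_mid, at its lowest point.
- car: Grey track-cleaning car, 118 x 30 x 44 mm, a bystander; origin under its centre.
- case: Black hard case with tweezers, 70 x 165 x 24 mm, a bystander; origin under its centre.
- shell: Yellow locomotive shell, 135 x 36 x 48 mm, a bystander; origin under its centre.
Things that resemble listed ones, but are neither listed nor needed, are in the scene too. Leave any pink or purple look-alike of the loupe alone.

How it is judged:
By the outcome, as a careful person would: the job done as asked, in the order asked, and still so for the second after the job is handed in, with the robot touching nothing.
It also fails if it takes over 72 s, if anything falls off the work surface, if the arm or the gripper's body presses on something with over 40 N, if the wrist force passes 120 N, or if a joint passes its speed limit or range.

### The arm

A 6-joint arm with a two-finger parallel gripper is mounted at the origin on the work surface. World frame = base frame: x ahead of the robot, y to its left, z up, the work surface at z = 0. Lengths are in m, angles in degrees, forces in N, time in s.
With the tool pointing down it reaches from about 0.3 to 0.75 m from the base axis. Payload 8.5 kg.
Tool frame: the origin (TCP) lies on the centre line of the jaws, within the pads' length; the fingertips stand 19 mm ahead of it and the grasp point (between the pads) is the TCP; z points along the fingers, x is the direction in which the jaws open and shut, and the axes are right-handed (so a half turn about z gives the same grasp; the last joint's range is limited). The gripper opens to 85 mm and grips with 20 to 120 N. Pads are 22 mm wide; open, the fingers measure 114 mm over their backs; the gripper's body (76 mm by 85 mm) begins 54 mm behind the grasp point. The pads swing forward as they close: fully open they stand 13 mm farther back than shut.
Start: joints at [54.299, 21.807, 74.336, -0, 83.858, -12.336], TCP at [0.218, 0.505, 0.25] pointing down, gripper open.
Joint ranges: [-178.18, 178.18], [-50.72, 133.34], [12.68, 142.11], [-81.47, 261.47], [9.98, 163.14], [-165.26, 165.26]. Speed limits (degrees/s): [136.94, 136.94, 180, 180, 180, 180].

### API

Orientations are given as a 3x3 rotation matrix whose columns are the frame's x, y, z axes.
In Python, from rig import env, cams, order gives the robot as it stands.
- The arm moves only by the tool step_arm, never from a script. Its argument "steps" is a list of rows, each an object with "xyz": the shift along the tool's x, y, z normalised to -1 to 1, where 1 is 0.04 m, a list of three; "turn": the turn, a rotation vector about the tool's x, y, z normalised to -1 to 1, where 1 is 0.08 rad, a list of three; "gripper": the gripper command: -1 is shut, 1 is fully open, values between are in proportion. A call has 1 to 20 rows; each row shifts and turns the commanded pose from where the row before left it, along the tool's axes as they then stand; what a row does not reach is not made up. A row lasts 1/12 s, in which the tool goes at most 41.7 mm and 7.16 degrees, less where a joint would pass 70% of its speed; a pose out of reach is approached as far as the arm can. A call with a number of a shift or a turn outside -1 to 1 is refused whole. A call with a gripper value outside its range is refused whole. The fingers move at their own pace and stop on an object; "squeeze" is the grip in N (left out, the last holds). Time passes only in rows, so rows that do not move let the fingers close. It gives the time, the measured TCP pose, the force and the opening at its end, in the units of the state.
- env.observe(): the state, without advancing time (a new reading comes with each control period).
- cams.get_image(name): name is "scene" or "top" or "wrist"; returns (picture, depth): 384x512x3 uint8, red, green, blue; 384x512 float32, m along the optical axis (not along the pixel's ray), 0 where there is no reading.
- cams.camera_info(name): a dict with "fx", "fy", "cx", "cy" (pixels), "extrinsics" (4x4, takes a point from camera to world coordinates). Camera axes: x right, y down, z forward; pixel columns grow to the right and rows downward; lengths in m; the calibration is good to about 2 mm. A picture is of the moment at which its call begins: read the wrist's pose just before it. camera_info takes no time and is no camera call; for the wrist camera it gives the pose at the moment of the call.
- order.close_job(): hands the job in, once; it reports no verdict.
The state is a dict: "time_s": time; "q": joint angles; "qvel": joint speeds; "joint_efforts": joint torques, N m; "position": TCP position; "tool_rot": TCP orientation; "ft_force": force on the tool from outside, world axes, zero at the start; "wrist_torque": the same for the moment, N m; "grip_width": finger opening in m.
Only numpy, scipy, OpenCV 4.12 (cv2) and the standard library are available. Lean on these libraries where they do the work, as an engineer would, in place of code of your own. Each camera call takes 0.05 s, during which the arm holds its last target. There are 200 camera calls.

## Working session

There is one attempt and no reset: what is moved stays moved. The work goes in short steps, Python scripts to look and compute and a tool call to move; the robot and the scene stay as the last step left them, time stands still between calls to the robot, and variables do not carry over. Pictures are saved under pics/ and viewed, about 8 in all and at most 12, crops included, and the job is handed in when it is done.

Besides the shell and the picture viewer there is one more tool, called after "Call:" as name([rows], argument=value, ...), one row to a line, values as JSON. step_arm: Moves the arm, as the interface text tells. Scaled input: -1 to 1 covers 0.04 m each way for a shift and 0.08 rad each way for a turn. Its arguments: {"type":"object","properties":{"steps":{"type":"array"},"squeeze":{"type":"number"}},"required":["steps"]}

```bash
mkdir -p pics; ls
python3 - <<'E'
from rig import env,cams,order
import cv2,numpy as np
s=env.observe();print(s)
for n in("scene","top"):
    im,d=cams.get_image(n);cv2.imwrite(f"pics/{n}0.png",im[:,:,::-1]);np.savez(f"{n}0.npz",im=im,d=d);print(n,cams.camera_info(n))
E
```

```text
pics
{'time_s': 0.0, 'q': array([ 5.42982456e+01,  2.18425831e+01,  7.43856214e+01,  9.43493108e-04,
        8.38576009e+01, -1.23323939e+01]), 'qvel': array([ 0.0366714 , -0.05457023,  0.00427559, -0.01473259,  0.05143977,
       -0.01603552]), 'joint_efforts': array([-2.38891798e-04, -4.48447251e+01, -2.31286526e+01, -1.87935570e-04,
        4.59052826e-03, -3.28018496e-05]), 'position': array([0.21797172, 0.50467507, 0.24969172]), 'tool_rot': array([[ 3.96658037e-01,  9.17966020e-01, -8.87236316e-04],
       [ 9.17965289e-01, -3.96658887e-01, -1.20658422e-03],
       [-1.45953348e-03, -3.35850814e-04, -9.99998878e-01]]), 'ft_force': array([-0.46968009, -0.05769512, -0.36817399]), 'wrist_torque': array([ 0.00402709, -0.02844586, -0.00877686]), 'grip_width': 0.08535060619241777}
scene {'fx': 444.74690369175954, 'fy': 444.74690369175954, 'cx': 260.88854259042006, 'cy': 194.52220335752017, 'extrinsics': array([[ 0.72793845,  0.58600283, -0.35595827,  0.95165934],
       [ 0.68546387, -0.63383943,  0.35831113, -0.45919125],
       [-0.01564905, -0.50482498, -0.86307986,  1.25232848],
       [ 0.        ,  0.        ,  0.        ,  1.        ]])}
top {'fx': 356.75214686544706, 'fy': 356.75214686544706, 'cx': 256.1938078069162, 'cy': 190.9328221173176, 'extrinsics': array([[ 6.54027855e-03, -9.90061341e-01,  1.40484041e-01,
         3.71933890e-01],
       [-9.99978554e-01, -6.42768916e-03,  1.25517271e-03,
         7.42592957e-03],
       [-3.39710226e-04, -1.40489238e-01, -9.90082147e-01,
         1.23356752e+00],
       [ 0.00000000e+00,  0.00000000e+00,  0.00000000e+00,
         1.00000000e+00]])}
```

View pics/scene0.png

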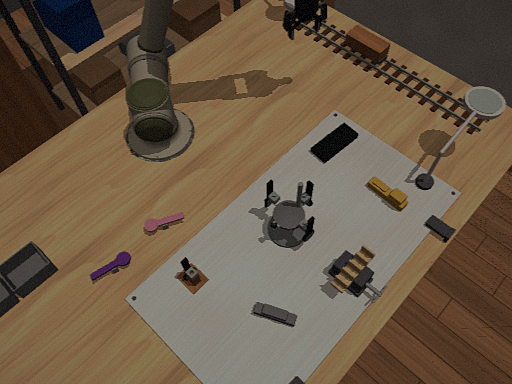

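View pics/top0.png

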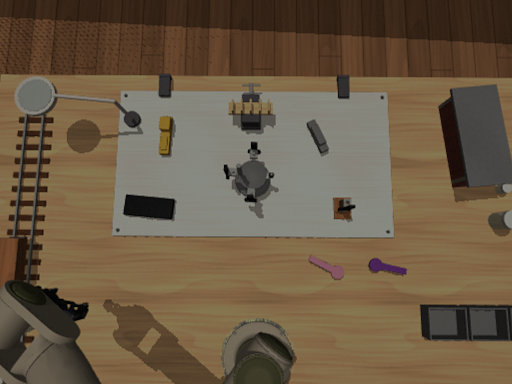

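The scene view shows the stand at about (289,222) and the loupe in its brown cradle at (190,275). In the top view the stand is at (253,178) and the cradle at (343,208). The pink loupe at (165,223) and purple one at (110,265) lie flat on the table and are only look-alikes. Only the black upright one in the cradle fits the description, and I'll confirm that in an enlarged crop.

```bash
cat > h.py <<'E'
import numpy as np,cv2
from rig import env,cams,order
def load(n,k=0):
    z=np.load(f"{n}{k}.npz");return z['im'],z['d']
def pts(d,c):
    v,u=np.mgrid[:d.shape[0],:d.shape[1]]
    P=np.stack([(u-c['cx'])/c['fx']*d,(v-c['cy'])/c['fy']*d,d],-1)
    E=c['extrinsics'];return P@E[:3,:3].T+E[:3,3]
def ray(u,v,z,c):
    E=c['extrinsics'];r=E[:3,:3]@np.array([(u-c['cx'])/c['fx'],(v-c['cy'])/c['fy'],1]);o=E[:3,3]
    return o+r*(z-o[2])/r[2]
def crop(im,u0,u1,v0,v1,s):
    return cv2.resize(np.ascontiguousarray(im[v0:v1,u0:u1,::-1]),None,fx=s,fy=s,interpolation=cv2.INTER_CUBIC)
E
python3 - <<'E'
from h import *
a,da=load('top');b,db=load('scene')
T=np.hstack([crop(a,213,293,135,210,5),crop(a,313,393,170,245,5)])
B=np.hstack([crop(b,250,330,170,245,5),crop(b,150,230,245,320,5)])
im=np.clip(np.vstack([T,B])[:,:].astype(float)*1.6,0,255)
cv2.imwrite('pics/c1.png',cv2.resize(im,(800,750))[:,:] if 0 else cv2.resize(im,(640,600)))
for n,d,(u0,u1,v0,v1) in(('top',da,(213,293,135,210)),('scene',db,(250,330,170,245)),('top',da,(325,365,190,225)),('scene',db,(170,215,250,295))):
    P=pts(d,cams.camera_info(n))[v0:v1,u0:u1].reshape(-1,3);ok=d[v0:v1,u0:u1].ravel()>0;P=P[ok]
    print(n,'max z',P[:,2].max())
    for lo,hi in((.008,.016),(.018,.06),(.06,.095),(.095,.115),(.115,.135),(.135,.16),(.16,.2),(.2,.245)):
        Q=P[(P[:,2]>lo)&(P[:,2]<hi)]
        if len(Q):print(lo,hi,len(Q),Q.min(0).round(3),Q.max(0).round(3),np.median(Q,0).round(3))
E
```

```text
top max z 0.24109519088320275
0.008 0.016 4035 [ 0.481 -0.116  0.008] [0.747 0.163 0.016] [0.626 0.006 0.013]
0.018 0.06 327 [ 0.483 -0.114  0.018] [0.743 0.155 0.058] [0.557 0.01  0.024]
0.06 0.095 14 [ 0.501 -0.003  0.082] [0.663 0.097 0.095] [0.502 0.03  0.09 ]
0.095 0.115 253 [ 0.5   -0.045  0.096] [0.671 0.107 0.115] [0.579 0.022 0.113]
0.115 0.135 512 [ 0.501 -0.044  0.115] [0.662 0.104 0.135] [0.584 0.019 0.119]
0.135 0.16 210 [ 0.501 -0.04   0.135] [0.663 0.106 0.159] [0.591 0.028 0.14 ]
0.16 0.2 121 [0.501 0.007 0.16 ] [0.671 0.106 0.198] [0.588 0.027 0.192]
0.2 0.245 30 [0.581 0.053 0.205] [0.594 0.065 0.241] [0.585 0.059 0.236]
scene max z 0.2404600331669604
0.008 0.016 3188 [ 0.387 -0.094  0.008] [0.71  0.279 0.016] [0.518 0.11  0.012]
0.018 0.06 562 [ 0.422 -0.088  0.018] [0.686 0.265 0.036] [ 0.599 -0.003  0.025]
0.06 0.095 60 [ 0.501 -0.005  0.068] [0.67  0.104 0.095] [0.598 0.015 0.086]
0.095 0.115 409 [ 0.499 -0.047  0.095] [0.67  0.105 0.115] [0.594 0.009 0.112]
0.115 0.135 597 [ 0.5   -0.049  0.115] [0.669 0.104 0.135] [0.586 0.016 0.119]
0.135 0.16 281 [ 0.499 -0.
[... 681 characters left out ...]
 [ 0.488 -0.275  0.147] [ 0.482 -0.285  0.142]
scene max z 0.1455049296676112
0.008 0.016 1315 [ 0.387 -0.362  0.008] [ 0.566 -0.181  0.016] [ 0.471 -0.265  0.012]
0.018 0.06 225 [ 0.438 -0.319  0.018] [ 0.531 -0.248  0.06 ] [ 0.502 -0.298  0.021]
0.06 0.095 132 [ 0.478 -0.299  0.061] [ 0.513 -0.275  0.094] [ 0.499 -0.288  0.085]
0.095 0.115 23 [ 0.479 -0.297  0.097] [ 0.487 -0.277  0.113] [ 0.485 -0.289  0.106]
0.115 0.135 22 [ 0.478 -0.297  0.118] [ 0.487 -0.278  0.134] [ 0.484 -0.289  0.124]
0.135 0.16 31 [ 0.476 -0.298  0.137] [ 0.487 -0.277  0.146] [ 0.482 -0.288  0.141][ WARN:0@0.849] global loadsave.cpp:1063 imwrite_ Unsupported depth image for selected encoder is fallbacked to CV_8U.
```

View pics/c1.png

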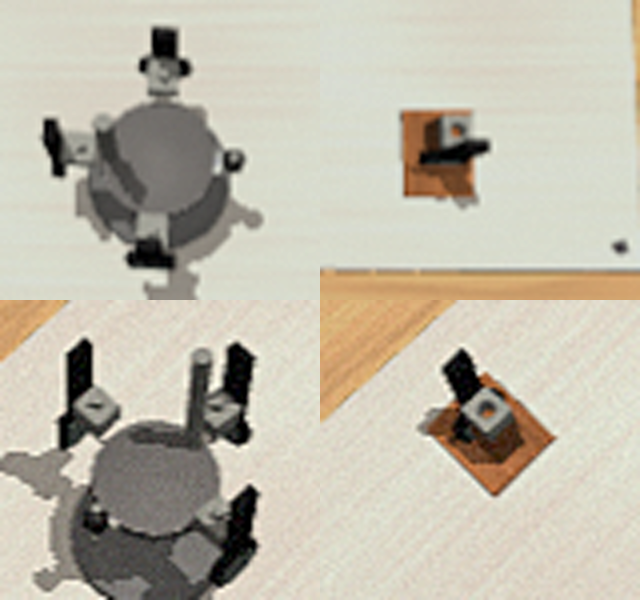

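The crops show three fixed loupes on the head: in the top view at about (254,148), (228,172) and (250,198) px. The free arm with its black collar is at (271,175), pointing to world -y, and the crank post is on the +y side. The upright black loupe in the wooden cradle, with its light tube facing +x, fits the description and is confirmed. Next I'll fit the axis and the yaws.

Run:
```python
from h import *
A=[];
for n in('top','scene'):
    im,d=load(n);P=pts(d,cams.camera_info(n));m=(d>0);P=P[m];c=im[m].astype(int);A.append((n,P,c))
for n,P,c in A:
    print(n)
    near=np.hypot(P[:,0]-.586,P[:,1]-.02)<.12
    Q=P[near&(P[:,2]>.165)&(P[:,2]<.2)]
    Q=Q[np.hypot(Q[:,0]-.586,Q[:,1]-.02)>.06]
    for nm,s in(('x-',Q[:,0]<.53),('x+',Q[:,0]>.64),('y+',Q[:,1]>.08)):
        if s.sum()>3:
            T=Q[s];print(nm,s.sum(),cv2.minAreaRect(T[:,:2].astype(np.float32)*1000),T[:,2].max().round(4))
    K=P[near&(P[:,2]>.205)];print('crank',len(K),(K[:,:2].min(0)+K[:,:2].max(0))/2,K[:,2].max())
    F=P[near&(P[:,1]<-.02)&(P[:,2]>.108)&(P[:,2]<.15)];print('free',len(F),F.min(0),F.max(0),(F[:,:2].min(0)+F[:,:2].max(0))/2)
    F=F[F[:,2]>.132];print('pin',len(F),F.mean(0) if len(F) else '')
    lo=(abs(P[:,0]-.48)<.05)&(abs(P[:,1]+.285)<.05)
    for nm,a,b in(('tab',.12,.15),('tube',.082,.094)):
        T=P[lo&(P[:,2]>a)&(P[:,2]<b)]
        if nm=='tube':T=T[T[:,0]>.489]
        print(nm,len(T),cv2.minAreaRect(T[:,:2].astype(np.float32)*1000),T.mean(0).round(4),T[:,2].max())
```

```text
top
x- 33 ((505.8138122558594, 26.924327850341797), (17.990623474121094, 9.208466529846191), 88.62933349609375) 0.1975
x+ 38 ((665.4702758789062, 16.267282485961914), (18.324480056762695, 10.387468338012695), 88.0840835571289) 0.1974
y+ 31 ((590.1317749023438, 101.20797729492188), (9.197941780090332, 18.92253303527832), 84.96954345703125) 0.1982
crank 29 [0.58743446 0.05922146] 0.24109519088320275
free 48 [ 0.57270743 -0.04459781  0.10936678] [ 0.60230873 -0.02199415  0.14626508] [ 0.58750808 -0.03329598]
pin 5 [ 0.58069054 -0.03809023  0.14340804]
tab 29 ((483.7060546875, -285.2584228515625), (19.52661895751953, 9.89273452758789), 88.402099609375) [ 0.4833 -0.2844  0.1404] 0.1474809553705172
tube 47 ((502.2418212890625, -286.2664489746094), (23.3411922454834, 24.76072883605957), 1.2205337285995483) [ 0.5035 -0.2854  0.0865] 0.09187035286410072
scene
x- 55 ((504.6716613769531, 23.95267105102539), (20.390792846679688, 10.749055862426758), 84.80056762695312) 0.197
x+ 55 ((663.8447265625, 14.509941101074219), (20.751110076904297, 10.480989456176758), 84.57415008544922) 0.1981
y+ 57 ((589.0817260742188, 99.82913208007812), (11.564200401306152, 20.353342056274414), 84.82933044433594) 0.1976
crank 47 [0.58746315 0.05752939] 0.2404600331669604
free 69 [ 0.56261626 -0.04860435  0.10825406] [ 0.60257414 -0.02043494  0.14638758] [ 0.5825952  -0.03451965]
pin 11 [ 0.58093195 -0.04042811  0.1396159 ]
tab 47 ((481.1946105957031, -287.3760681152344), (10.908064842224121, 20.265588760375977), 0.03650003671646118) [ 0.4824 -0.2883  0.1362] 0.1455049296676112
tube 61 ((500.4723815917969, -286.9364318847656), (24.148290634155273, 23.170625686645508), 87.2988052368164) [ 0.501  -0.287   0.0868] 0.09068483451104647
```

Axis is at about (0.585, 0.0205), crank at 86.6°, and the loupe tab at (0.4825, -0.2865) with yaw about 0. Now I'll move behind the crank post with the fingers shut.

Call:
step_arm([
  {"xyz": [-0.443, 0.87, 0], "turn": [0, 0, 0], "gripper": -1},
  {"xyz": [-0.443, 0.87, 0], "turn": [0, 0, 0], "gripper": -1},
  {"xyz": [-0.443, 0.87, 0], "turn": [0, 0, 0], "gripper": -1},
  {"xyz": [-0.443, 0.87, 0], "turn": [0, 0, 0], "gripper": -1},
  {"xyz": [-0.443, 0.87, 0], "turn": [0, 0, 0], "gripper": -1},
  {"xyz": [-0.443, 0.87, 0], "turn": [0, 0, 0], "gripper": -1},
  {"xyz": [-0.443, 0.87, 0], "turn": [0, 0, 0], "gripper": -1},
  {"xyz": [-0.443, 0.87, 0], "turn": [0, 0, 0], "gripper": -1},
  {"xyz": [-0.443, 0.87, 0], "turn": [0, 0, 0], "gripper": -1},
  {"xyz": [-0.443, 0.87, 0], "turn": [0, 0, 0], "gripper": -1},
  {"xyz": [-0.443, 0.87, 0], "turn": [0, 0, 0], "gripper": -1},
  {"xyz": [-0.443, 0.87, 0], "turn": [0, 0, 0], "gripper": -1},
  {"xyz": [0, 0, 0], "turn": [0, 0, 0.942], "gripper": -1},
  {"xyz": [0, 0, 0], "turn": [0, 0, 0.942], "gripper": -1},
  {"xyz": [0, 0, 0], "turn": [0, 0, 0.942], "gripper": -1},
  {"xyz": [0, 0, 0], "turn": [0, 0, 0.942], "gripper": -1},
  {"xyz": [0, 0, 0], "turn": [0, 0, 0.942], "gripper": -1},
  {"xyz": [0, 0, 0], "turn": [0, 0, 0], "gripper": -1},
  {"xyz": [0, 0, 0], "turn": [0, 0, 0], "gripper": -1},
], squeeze=20)

```text
time_s: 1.68
position: [0.517, 0.1441, 0.2501]
tool_rot: [[0.705, 0.709, -0.001], [0.709, -0.705, -0.0], [-0.0, -0.0, -1.0]]
ft_force: [0.2, 0.5, -1.0]
grip_width: -0.0
```

Call:
step_arm([
  {"xyz": [-0.063, 0.64, 0], "turn": [0, 0, 0], "gripper": -1},
  {"xyz": [-0.063, 0.64, 0], "turn": [0, 0, 0], "gripper": -1},
  {"xyz": [-0.063, 0.64, 0], "turn": [0, 0, 0], "gripper": -1},
  {"xyz": [0, 0, 0.3], "turn": [0, 0, 0], "gripper": -1},
  {"xyz": [0, 0, 0.3], "turn": [0, 0, 0], "gripper": -1},
  {"xyz": [0, 0, 0], "turn": [0, 0, 0], "gripper": -1},
  {"xyz": [0, 0, 0], "turn": [0, 0, 0], "gripper": -1},
])

```text
time_s: 2.27
position: [0.566, 0.0845, 0.2261]
tool_rot: [[0.705, 0.709, -0.001], [0.709, -0.705, 0.0], [-0.001, -0.001, -1.0]]
ft_force: [-0.1, 0.2, 0.3]
grip_width: 0.0
```

Call:
step_arm([
  {"xyz": [0, 0.1, 0], "turn": [0, 0, 0], "gripper": -1},
  {"xyz": [0, 0.1, 0], "turn": [0, 0, 0], "gripper": -1},
  {"xyz": [0, 0.1, 0], "turn": [0, 0, 0], "gripper": -1},
  {"xyz": [0, 0.1, 0], "turn": [0, 0, 0], "gripper": -1},
  {"xyz": [0, 0.1, 0], "turn": [0, 0, 0], "gripper": -1},
  {"xyz": [0, 0, 0], "turn": [0, 0, 0], "gripper": -1},
])

```text
time_s: 2.77
position: [0.5801, 0.0731, 0.2266]
tool_rot: [[0.705, 0.709, -0.001], [0.709, -0.705, 0.006], [0.004, -0.005, -1.0]]
ft_force: [-3.8, 12.5, 0.8]
grip_width: -0.0002
```

Contact works, but friction against the 45° face wastes force. I'll back off, square the finger face to the post's tangent, and follow the arc.

Call:
step_arm([
  {"xyz": [0, -0.25, 0], "turn": [0, 0, 0], "gripper": -1},
  {"xyz": [0, -0.15, 0], "turn": [0, 0, -0.936], "gripper": -1},
  {"xyz": [0, 0, 0], "turn": [0, 0, -0.936], "gripper": -1},
  {"xyz": [0, 0, 0], "turn": [0, 0, -0.936], "gripper": -1},
  {"xyz": [0, 0, 0], "turn": [0, 0, -0.936], "gripper": -1},
  {"xyz": [0, 0, 0], "turn": [0, 0, -0.936], "gripper": -1},
  {"xyz": [0, 0, 0], "turn": [0, 0, -0.936], "gripper": -1},
  {"xyz": [0, 0, 0], "turn": [0, 0, -0.936], "gripper": -1},
  {"xyz": [0, 0, 0], "turn": [0, 0, -0.936], "gripper": -1},
  {"xyz": [0, 0, 0], "turn": [0, 0, -0.936], "gripper": -1},
  {"xyz": [0, -0.1, 0], "turn": [0, 0, 0], "gripper": -1},
  {"xyz": [-0.25, 0, 0], "turn": [0, 0, 0], "gripper": -1},
  {"xyz": [-0.25, 0, 0], "turn": [0, 0, 0], "gripper": -1},
  {"xyz": [0, 0, 0], "turn": [0, 0, 0], "gripper": -1},
  {"xyz": [0, 0, 0], "turn": [0, 0, 0], "gripper": -1},
])

```text
time_s: 4.02
position: [0.5628, 0.0613, 0.2264]
tool_rot: [[0.113, 0.994, 0.0], [0.994, -0.113, -0.0], [-0.0, 0.0, -1.0]]
ft_force: [-0.5, 0.6, 0.2]
grip_width: 0.0004
```

Call:
step_arm([
  {"xyz": [0, 0.05, 0], "turn": [0, 0, 0], "gripper": -1},
  {"xyz": [0, 0.05, 0], "turn": [0, 0, 0], "gripper": -1},
  {"xyz": [0, 0.05, 0], "turn": [0, 0, 0], "gripper": -1},
  {"xyz": [0, 0.05, 0], "turn": [0, 0, 0], "gripper": -1},
  {"xyz": [0, 0.03, 0], "turn": [0, 0, 0], "gripper": -1},
  {"xyz": [0.018, 0.038, 0], "turn": [0, 0, 0.5], "gripper": -1},
  {"xyz": [0.018, 0.038, 0], "turn": [0, 0, 0.5], "gripper": -1},
  {"xyz": [0.018, 0.038, 0], "turn": [0, 0, 0.5], "gripper": -1},
])

```text
time_s: 4.68
position: [0.5762, 0.0627, 0.2262]
tool_rot: [[0.23, 0.973, -0.002], [0.973, -0.23, -0.0], [-0.001, -0.002, -1.0]]
ft_force: [-3.8, -1.5, 2.2]
grip_width: 0.0002
```

Call:
step_arm([
  {"xyz": [0.018, 0.038, 0], "turn": [0, 0, 0.5], "gripper": -1},
  {"xyz": [0.018, 0.038, 0], "turn": [0, 0, 0.5], "gripper": -1},
  {"xyz": [0.018, 0.038, 0], "turn": [0, 0, 0.5], "gripper": -1},
  {"xyz": [0.018, 0.038, 0], "turn": [0, 0, 0.5], "gripper": -1},
  {"xyz": [0.018, 0.038, 0], "turn": [0, 0, 0.5], "gripper": -1},
  {"xyz": [0.018, 0.038, 0], "turn": [0, 0, 0.5], "gripper": -1},
  {"xyz": [0.018, 0.038, 0], "turn": [0, 0, 0.5], "gripper": -1},
  {"xyz": [0.018, 0.038, 0], "turn": [0, 0, 0.5], "gripper": -1},
])

```text
time_s: 5.35
position: [0.5894, 0.0637, 0.2262]
tool_rot: [[0.525, 0.851, -0.003], [0.851, -0.525, -0.0], [-0.001, -0.002, -1.0]]
ft_force: [-4.7, -0.4, 1.5]
grip_width: -0.0002
```

Call:
step_arm([
  {"xyz": [0.018, 0.038, 0], "turn": [0, 0, 0.5], "gripper": -1},
  {"xyz": [0.018, 0.038, 0], "turn": [0, 0, 0.5], "gripper": -1},
  {"xyz": [0.018, 0.038, 0], "turn": [0, 0, 0.5], "gripper": -1},
  {"xyz": [0.018, 0.038, 0], "turn": [0, 0, 0.5], "gripper": -1},
  {"xyz": [0.018, 0.038, 0], "turn": [0, 0, 0.5], "gripper": -1},
])

```text
time_s: 5.77
position: [0.5976, 0.0623, 0.2261]
tool_rot: [[0.683, 0.73, -0.003], [0.73, -0.683, 0.0], [-0.002, -0.002, -1.0]]
ft_force: [-4.7, 1.0, 1.2]
grip_width: 0.0001
```

Call:
step_arm([
  {"xyz": [0.016, 0.038, 0], "turn": [0, 0, 0.5], "gripper": -1},
  {"xyz": [0.016, 0.038, 0], "turn": [0, 0, 0.5], "gripper": -1},
  {"xyz": [0.016, 0.038, 0], "turn": [0, 0, 0.5], "gripper": -1},
  {"xyz": [0.016, 0.038, 0], "turn": [0, 0, 0.5], "gripper": -1},
  {"xyz": [0.016, 0.038, 0], "turn": [0, 0, 0.5], "gripper": -1},
])

```text
time_s: 6.18
position: [0.6052, 0.0592, 0.2261]
tool_rot: [[0.815, 0.58, -0.002], [0.58, -0.815, 0.001], [-0.001, -0.002, -1.0]]
ft_force: [-4.3, 2.1, 1.3]
grip_width: -0.0002
```

Call:
step_arm([
  {"xyz": [0.016, 0.038, 0], "turn": [0, 0, 0.5], "gripper": -1},
  {"xyz": [0.016, 0.038, 0], "turn": [0, 0, 0.5], "gripper": -1},
  {"xyz": [0.016, 0.038, 0], "turn": [0, 0, 0.5], "gripper": -1},
  {"xyz": [0.016, 0.038, 0], "turn": [0, 0, 0.5], "gripper": -1},
  {"xyz": [0.016, 0.038, 0], "turn": [0, 0, 0.5], "gripper": -1},
])

```text
time_s: 6.6
position: [0.6121, 0.0547, 0.2262]
tool_rot: [[0.914, 0.407, -0.001], [0.407, -0.913, 0.002], [-0.001, -0.002, -1.0]]
ft_force: [-2.6, 3.6, -0.3]
grip_width: 0.0001
```

Call:
step_arm([
  {"xyz": [0.016, 0.038, 0], "turn": [0, 0, 0.5], "gripper": -1},
  {"xyz": [0.016, 0.038, 0], "turn": [0, 0, 0.5], "gripper": -1},
  {"xyz": [0.016, 0.038, 0], "turn": [0, 0, 0.5], "gripper": -1},
])

```text
time_s: 6.85
position: [0.6158, 0.0513, 0.2262]
tool_rot: [[0.956, 0.295, -0.001], [0.295, -0.956, 0.002], [-0.0, -0.002, -1.0]]
ft_force: [-1.3, 5.6, 0.8]
grip_width: -0.0
```

Call:
step_arm([
  {"xyz": [0.008, 0.019, 0], "turn": [0, 0, 0.25], "gripper": -1},
  {"xyz": [0.008, 0.019, 0], "turn": [0, 0, 0.25], "gripper": -1},
  {"xyz": [0.008, 0.019, 0], "turn": [0, 0, 0.25], "gripper": -1},
  {"xyz": [0.008, 0.019, 0], "turn": [0, 0, 0.25], "gripper": -1},
])

```text
time_s: 7.18
position: [0.6182, 0.0484, 0.2262]
tool_rot: [[0.976, 0.218, 0.0], [0.218, -0.976, 0.001], [0.001, -0.001, -1.0]]
ft_force: [1.7, 5.0, -0.6]
grip_width: 0.0002
```

Call:
step_arm([
  {"xyz": [0.008, 0.019, 0], "turn": [0, 0, 0.25], "gripper": -1},
  {"xyz": [0.008, 0.019, 0], "turn": [0, 0, 0.25], "gripper": -1},
  {"xyz": [0.008, 0.019, 0], "turn": [0, 0, 0.25], "gripper": -1},
])

```text
time_s: 7.43
position: [0.6197, 0.0463, 0.2262]
tool_rot: [[0.987, 0.159, 0.001], [0.159, -0.987, 0.001], [0.001, -0.001, -1.0]]
ft_force: [0.5, 4.9, -0.2]
grip_width: -0.0003
```

Call:
step_arm([
  {"xyz": [0.008, 0.019, 0], "turn": [0, 0, 0.25], "gripper": -1},
  {"xyz": [0.008, 0.019, 0], "turn": [0, 0, 0.25], "gripper": -1},
])

```text
time_s: 7.6
position: [0.6207, 0.0449, 0.2262]
tool_rot: [[0.993, 0.12, 0.001], [0.12, -0.993, 0.001], [0.001, -0.001, -1.0]]
ft_force: [2.5, 6.4, -0.3]
grip_width: -0.0003
```

Call:
step_arm([
  {"xyz": [0.004, 0.019, 0], "turn": [0, 0, 0.25], "gripper": -1},
])

```text
time_s: 7.68
position: [0.6211, 0.0442, 0.2262]
tool_rot: [[0.995, 0.1, 0.001], [0.1, -0.995, 0.001], [0.001, -0.001, -1.0]]
ft_force: [3.8, 5.6, -1.5]
grip_width: 0.0003
```

Call:
step_arm([
  {"xyz": [0.004, 0.019, 0], "turn": [0, 0, 0.25], "gripper": -1},
])

```text
time_s: 7.77
position: [0.6214, 0.0435, 0.2263]
tool_rot: [[0.997, 0.08, 0.002], [0.08, -0.997, 0.001], [0.002, -0.001, -1.0]]
ft_force: [3.8, 6.1, -1.2]
grip_width: 0.0
```

Call:
step_arm([
  {"xyz": [0.004, 0.019, 0], "turn": [0, 0, 0.25], "gripper": -1},
])

```text
time_s: 7.85
position: [0.6216, 0.043, 0.2263]
tool_rot: [[0.998, 0.06, 0.002], [0.06, -0.998, 0.002], [0.002, -0.002, -1.0]]
ft_force: [3.3, 9.6, -0.3]
grip_width: 0.0003
```

Call:
step_arm([
  {"xyz": [0, 0, 0], "turn": [0, 0, 0], "gripper": -1},
])

```text
time_s: 7.93
position: [0.6217, 0.0431, 0.2263]
tool_rot: [[0.998, 0.06, 0.002], [0.06, -0.998, 0.002], [0.002, -0.002, -1.0]]
ft_force: [3.7, 7.8, -1.7]
grip_width: 0.0004
```

Call:
step_arm([
  {"xyz": [0, 0.01, 0], "turn": [0, 0, 0], "gripper": -1},
])

```text
time_s: 8.02
position: [0.6216, 0.043, 0.2263]
tool_rot: [[0.998, 0.061, 0.002], [0.061, -0.998, 0.003], [0.002, -0.003, -1.0]]
ft_force: [3.9, 10.2, -1.8]
grip_width: 0.0003
```

Call:
step_arm([
  {"xyz": [0, 0.01, 0], "turn": [0, 0, 0], "gripper": -1},
])

```text
time_s: 8.1
position: [0.6216, 0.043, 0.2263]
tool_rot: [[0.998, 0.062, 0.002], [0.062, -0.998, 0.004], [0.002, -0.003, -1.0]]
ft_force: [4.3, 13.0, 0.5]
grip_width: 0.0005
```

Call:
step_arm([
  {"xyz": [0, -0.1, 0], "turn": [0, 0, 0], "gripper": -1},
  {"xyz": [0, -0.5, 0], "turn": [0, 0, 0], "gripper": -1},
  {"xyz": [0, 0, -0.8], "turn": [0, 0, 0], "gripper": -1},
  {"xyz": [0, 0, -0.8], "turn": [0, 0, 0], "gripper": 1},
  {"xyz": [-0.9, 0.6, 0], "turn": [0, 0, 0], "gripper": 1},
  {"xyz": [-0.6, 0.9, 0], "turn": [0, 0, 0], "gripper": 1},
  {"xyz": [-0.5, 0.9, 0], "turn": [0, 0, 0], "gripper": 1},
  {"xyz": [-0.5, 0.9, 0], "turn": [0, 0, 0], "gripper": 1},
  {"xyz": [-0.5, 0.9, 0], "turn": [0, 0, 0], "gripper": 1},
  {"xyz": [-0.4, 0.9, 0], "turn": [0, 0, 0], "gripper": 1},
  {"xyz": [0, 0.9, 0], "turn": [0, 0, 0], "gripper": 1},
  {"xyz": [0, 0.9, 0], "turn": [0, 0, 0.7], "gripper": 1},
  {"xyz": [0, 0.5, 0], "turn": [0, 0, 0], "gripper": 1},
  {"xyz": [0, 0, 0], "turn": [0, 0, 0], "gripper": 1},
  {"xyz": [0, 0, 0], "turn": [0, 0, 0], "gripper": 1},
])

```text
time_s: 9.35
position: [0.5023, -0.2371, 0.29]
tool_rot: [[1.0, 0.002, -0.001], [0.002, -1.0, -0.0], [-0.001, 0.0, -1.0]]
ft_force: [-0.1, 0.5, -0.0]
grip_width: 0.0854
```

Run:
```python
from h import *
s=env.observe();print(s['position'],s['tool_rot'].round(3),s['q'].round(1))
for n in('top','scene','wrist'):
    c=cams.camera_info(n);im,d=cams.get_image(n);np.savez(n+'1.npz',im=im,d=d);P=pts(d,c);m=d>0;P=P[m];print(n)
    if n=='wrist':print(c['extrinsics'].round(3));cv2.imwrite('pics/w1.png',im[:,:,::-1])
    near=np.hypot(P[:,0]-.586,P[:,1]-.02)<.12
    Q=P[near&(P[:,2]>.165)&(P[:,2]<.2)];Q=Q[np.hypot(Q[:,0]-.586,Q[:,1]-.02)>.06]
    for nm,t in(('y-',Q[:,1]<-.03),('x+',Q[:,0]>.64),('y+',Q[:,1]>.08)):
        if t.sum()>3:
            r=cv2.minAreaRect(Q[t][:,:2].astype(np.float32)*1000);print(nm,t.sum(),np.round(r[0],1),np.round(r[1],1),r[2])
    K=P[near&(P[:,2]>.205)]
    if len(K):print('crank',len(K),(K[:,:2].min(0)+K[:,:2].max(0))/2)
    F=P[near&(P[:,0]<.545)&(P[:,2]>.108)&(P[:,2]<.15)]
    if len(F):
        print('free',len(F),F.min(0),F.max(0))
        F=F[F[:,2]>.134];print('pin',len(F),F.min(0),F.max(0)) if len(F) else 0
    lo=(abs(P[:,0]-.48)<.05)&(abs(P[:,1]+.285)<.05)
    for nm,a,b in(('tab',.12,.15),('tube',.082,.094)):
        T=P[lo&(P[:,2]>a)&(P[:,2]<b)]
        if nm=='tube':T=T[T[:,0]>.489]
        if len(T)>3:print(nm,len(T),cv2.minAreaRect(T[:,:2].astype(np.float32)*1000),T.mean(0).round(4),T[:,2].max())
a,_=load('top',1);b,_=load('scene',1);w,_=load('wrist',1)
cv2.imwrite('pics/c2.png',np.vstack([np.hstack([crop(a,213,293,135,210,4),crop(b,250,330,170,245,4)]),cv2.resize(w[:,:,::-1],(640,300))]))
```

```text
[ 0.50226609 -0.23710958  0.28998135] [[ 1.     0.002 -0.001]
 [ 0.002 -1.    -0.   ]
 [-0.001  0.    -1.   ]] [-37.5  21.   69.   -0.   90.  -37.6]
top
y- 32 [592.  -57.7] [19.5  9.5] 5.219407081604004
x+ 37 [665.5  28.5] [10.4 18.5] 0.3265451192855835
y+ 29 [578.8 100.5] [19.1  8.6] 2.162402868270874
crank 29 [0.62318926 0.02449181]
free 51 [0.51869623 0.0031901  0.10906945] [0.54394505 0.04143801 0.1459535 ]
pin 6 [0.52300246 0.01556636 0.14056978] [0.52924665 0.01867239 0.1459535 ]
tube 12 ((510.34405517578125, -281.87469482421875), (13.737815856933594, 6.1244587898254395), 89.2857894897461) [ 0.511  -0.2816  0.0869] 0.09099397903843509
scene
y- 57 [591.1 -60.2] [20.1  9.4] 10.212695121765137
x+ 52 [663.6  26.7] [10.5 21.3] 8.020511627197266
y+ 59 [576.9  99.6] [19.8 13.6] 5.27107048034668
crank 48 [0.62172319 0.02379738]
free 80 [ 5.14664629e-01 -1.19342765e-04  1.08045236e-01] [0.54483964 0.0419197  0.14315772]
pin 10 [0.52031552 0.01182851 0.13454776] [0.52715397 0.01894238 0.14315772]
tab 47 ((481.6741638183594, -287.6318664550781), (18.85140609741211, 13.248286247253418), 85.52796936035156) [ 0.4825 -0.2878  0.1364] 0.1455290463364327
tube 64 ((501.11480712890625, -286.78118896484375), (23.95152473449707, 23.572633743286133), 88.51031494140625) [ 0.5009 -0.2867  0.086 ] 0.09098434091281815
wrist
[[ 1.     0.004  0.     0.502]
 [ 0.004 -0.959 -0.284 -0.164]
 [-0.001  0.284 -0.959  0.415]
 [ 0.     0.     0.     1.   ]]
tab 225 ((482.02197265625, -285.6085205078125), (20.40907096862793, 10.098430633544922), 89.64962768554688) [ 0.4822 -0.2829  0.1395] 0.1447642566055803
tube 306 ((501.2041931152344, -285.79254150390625), (24.849315643310547, 23.472501754760742), 89.93270111083984) [ 0.5013 -0.2854  0.0869] 0.0895319267626854
```

View pics/c2.png

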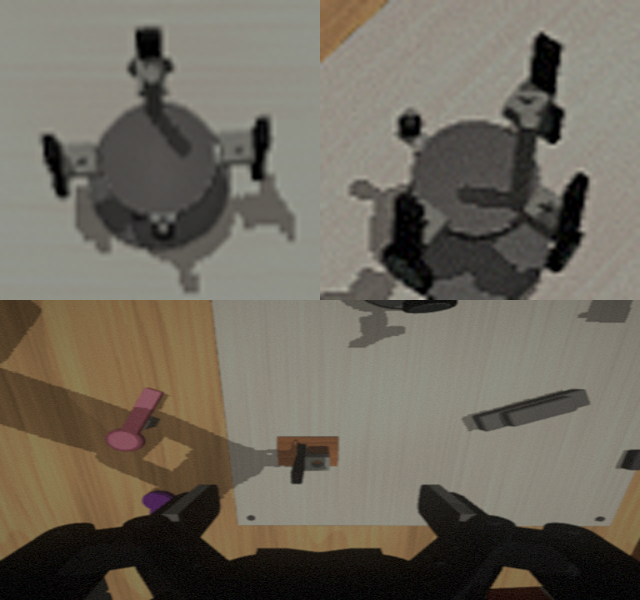

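The top and scene crops show the free arm at the front with its collar (top crop about (163,225)). The crank is at the back at 5°, so the stop puts the stand's yaw near 5° and the starting turret angle near 1.43 rad, inside the stated range. The wrist view shows the loupe in its cradle at (305,460), so I'll grasp it next.

Call:
step_arm([
  {"xyz": [-0.25, 0.615, 0], "turn": [0, 0, 0], "gripper": 1},
  {"xyz": [-0.25, 0.615, 0], "turn": [0, 0, 0], "gripper": 1},
  {"xyz": [0, 0, 0.812], "turn": [0, 0, 0], "gripper": 1},
  {"xyz": [0, 0, 0.812], "turn": [0, 0, 0], "gripper": 1},
  {"xyz": [0, 0, 0.812], "turn": [0, 0, 0], "gripper": 1},
  {"xyz": [0, 0, 0.812], "turn": [0, 0, 0], "gripper": 0.2},
  {"xyz": [0, 0, 0.812], "turn": [0, 0, 0], "gripper": -0.3},
  {"xyz": [0, 0, 0], "turn": [0, 0, 0], "gripper": -0.5},
  {"xyz": [0, 0, 0], "turn": [0, 0, 0], "gripper": -0.5},
  {"xyz": [0, 0, 0], "turn": [0, 0, 0], "gripper": -0.5},
], squeeze=30)

```text
time_s: 10.33
position: [0.4837, -0.2856, 0.1301]
tool_rot: [[1.0, 0.005, 0.002], [0.005, -1.0, -0.002], [0.002, 0.002, -1.0]]
ft_force: [-0.2, 0.4, 0.9]
grip_width: 0.0258
```

Call:
step_arm([
  {"xyz": [0, 0, 0], "turn": [0, 0, 0], "gripper": -0.65},
  {"xyz": [0, 0, 0], "turn": [0, 0, 0], "gripper": -0.7},
  {"xyz": [0, 0, 0], "turn": [0, 0, 0], "gripper": -0.75},
  {"xyz": [0, 0, 0], "turn": [0, 0, 0], "gripper": -0.8},
  {"xyz": [0, 0, 0], "turn": [0, 0, 0], "gripper": -1},
  {"xyz": [0, 0, 0], "turn": [0, 0, 0], "gripper": -1},
  {"xyz": [0, 0, 0], "turn": [0, 0, 0], "gripper": -1},
  {"xyz": [0, 0, 0], "turn": [0, 0, 0], "gripper": -1},
  {"xyz": [0, 0, 0], "turn": [0, 0, 0], "gripper": -1},
], squeeze=30)

```text
time_s: 11.08
position: [0.4832, -0.2858, 0.1292]
tool_rot: [[1.0, 0.004, 0.002], [0.004, -1.0, -0.001], [0.002, 0.001, -1.0]]
ft_force: [-0.4, 0.8, 6.7]
grip_width: 0.0096
```

Call:
step_arm([
  {"xyz": [0, 0, -0.1], "turn": [0, 0, 0], "gripper": -1},
  {"xyz": [0, 0, -0.2], "turn": [0, 0, 0], "gripper": -1},
  {"xyz": [0, 0, -0.4], "turn": [0, 0, 0], "gripper": -1},
  {"xyz": [0, 0, -0.6], "turn": [0, 0, 0], "gripper": -1},
  {"xyz": [0, 0, -0.8], "turn": [0, 0, 0], "gripper": -1},
  {"xyz": [0, 0, -0.8], "turn": [0, 0, 0], "gripper": -1},
  {"xyz": [0, 0, -0.4], "turn": [0, 0, 0], "gripper": -1},
  {"xyz": [0, 0, 0], "turn": [0, 0, 0], "gripper": -1},
  {"xyz": [0, 0, 0], "turn": [0, 0, 0], "gripper": -1},
], squeeze=40)

```text
time_s: 11.83
position: [0.4827, -0.2855, 0.2606]
tool_rot: [[1.0, 0.004, 0.001], [0.004, -1.0, -0.001], [0.001, 0.001, -1.0]]
ft_force: [-0.3, 0.1, -1.0]
grip_width: 0.0097
```

Run:
```python
from h import *
s=env.observe();p=s['position'];R=s['tool_rot'];print(p)
W=None
for n in('scene','top','wrist'):
    c=cams.camera_info(n);im,d=cams.get_image(n);np.savez(n+'2.npz',im=im,d=d);P=pts(d,c);m=(d>0);
    L=P-p
    t=m&(L[...,0]>.006)&(L[...,0]<.045)&(abs(L[...,1])<.03)&(L[...,2]>-.07)&(L[...,2]<-.033)
    T=L[t];print(n,len(T),T.min(0).round(4),T.max(0).round(4)) if len(T) else print(n,0)
    if len(T)>5:
        top=T[T[:,2]>T[:,2].max()-.006];print('tubetop',len(top),cv2.minAreaRect(top[:,:2].astype(np.float32)*1000),np.median(top[:,2]))
    b=m&(abs(L[...,0])<.012)&(abs(L[...,1])<.04)&(L[...,2]>-.13)&(L[...,2]<-.06);B=L[b]
    if len(B):print('frame',len(B),B.min(0).round(4),B.max(0).round(4))
w,_=load('wrist',2);a,_=load('scene',2);
c=cams.camera_info('scene');E=np.linalg.inv(c['extrinsics']);q=E[:3,:3]@(p+[0,0,-.04])+E[:3,3];u=int(q[0]/q[2]*c['fx']+c['cx']);v=int(q[1]/q[2]*c['fy']+c['cy'])
cv2.imwrite('pics/c3.png',np.hstack([cv2.resize(w[:,:,::-1],(512,384)),cv2.resize(crop(a,u-30,u+30,v-40,v+40,4.8),(288,384))]))
```

```text
[ 0.48274187 -0.28550524  0.26063493]
scene 103 [ 0.0063 -0.0138 -0.0646] [ 0.0297  0.0105 -0.0385]
tubetop 51 ((18.416587829589844, -1.8797588348388672), (23.348840713500977, 22.908870697021484), 87.61066436767578) -0.04252550213903317
frame 50 [-0.0067 -0.0225 -0.1039] [ 0.0078  0.0189 -0.0646]
top 0
wrist 1164 [ 0.006  -0.0115 -0.0624] [ 0.03    0.0128 -0.042 ]
tubetop 831 ((18.027315139770508, 0.6280679702758789), (24.028032302856445, 24.036195755004883), 89.38694763183594) -0.04395710993175822
frame 361 [-0.0065  0.0076 -0.0921] [ 0.0114  0.0223 -0.06  ]
```

View pics/c3.png

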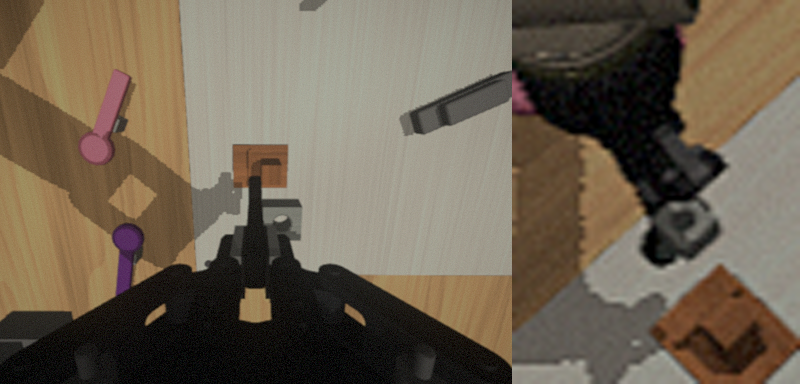

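Call:
step_arm([
  {"xyz": [0.067, -0.4, 0.03], "turn": [0, 0, 0], "gripper": -1},
  {"xyz": [0.067, -0.83, 0.03], "turn": [0, 0, 0], "gripper": -1},
  {"xyz": [0.067, -0.83, 0.03], "turn": [0, 0, 0], "gripper": -1},
  {"xyz": [0.067, -0.83, 0.03], "turn": [0, 0, 0], "gripper": -1},
  {"xyz": [0.067, -0.83, 0.03], "turn": [0, 0, 0], "gripper": -1},
  {"xyz": [0.067, -0.83, 0.03], "turn": [0, 0, 0], "gripper": -1},
  {"xyz": [0.067, -0.83, 0.03], "turn": [0, 0, 0], "gripper": -1},
  {"xyz": [0.067, -0.83, 0.03], "turn": [0, 0, 0], "gripper": -1},
  {"xyz": [0.067, -0.83, 0.03], "turn": [0, 0, 0], "gripper": -1},
  {"xyz": [0, -0.43, 0], "turn": [0, 0, 0], "gripper": -1},
  {"xyz": [0, 0, 0], "turn": [0, 0, -1], "gripper": -1},
  {"xyz": [0, 0, 0], "turn": [0, 0, 0], "gripper": -1},
  {"xyz": [0, 0, 0], "turn": [0, 0, 0], "gripper": -1},
])

```text
time_s: 13.07
position: [0.5055, 0.0134, 0.2483]
tool_rot: [[0.997, 0.082, -0.002], [0.082, -0.997, 0.0], [-0.002, -0.0, -1.0]]
ft_force: [-0.2, -0.4, -0.8]
grip_width: 0.0093
```

Run:
```python
from h import *
s=env.observe();p=s['position'];R=s['tool_rot'];print(p,R.round(3))
c=cams.camera_info('wrist');im,d=cams.get_image('wrist');np.savez('wrist3.npz',im=im,d=d)
P=pts(d,c);L=(P-p)@R
m=(d>0)
t=m&(L[...,0]>.006)&(L[...,0]<.035)&(abs(L[...,1])<.02)&(L[...,2]>.037)&(L[...,2]<.046);T=L[t]
print('tube tool',len(T),cv2.minAreaRect(T[:,:2].astype(np.float32)*1000),np.median(T[:,2]))
h=np.hypot(P[...,0]-.525,P[...,1]-.015)
for a,b in((.105,.115),(.115,.131),(.131,.15)):
    k=m&(h<.025)&(P[...,2]>a)&(P[...,2]<b)
    if k.any():
        v,u=np.nonzero(k);Q=P[k];print(a,b,k.sum(),Q.min(0).round(4),Q.max(0).round(4),u.min(),u.max(),v.min(),v.max())
E_=c['extrinsics'];cc=np.linalg.inv(E_)@np.r_[.525,.015,.14,1];u=int(cc[0]/cc[2]*c['fx']+c['cx']);v=int(cc[1]/cc[2]*c['fy']+c['cy']);print(u,v,c['fx'],c['cx'],c['cy'])
cv2.imwrite('pics/c4.png',cv2.convertScaleAbs(crop(im,max(u-80,0),u+80,max(v-60,0),v+60,5),alpha=1.8))
```

```text
[0.50545298 0.01336189 0.24832416] [[ 0.997  0.082 -0.002]
 [ 0.082 -0.997  0.   ]
 [-0.002 -0.    -1.   ]]
tube tool 845 ((18.353939056396484, -0.19240665435791016), (24.17377471923828, 24.00421714782715), 89.65637969970703) 0.042068415824792524
0.105 0.115 329 [0.5173 0.0036 0.105 ] [0.5495 0.0347 0.115 ] 268 300 167 198
0.115 0.131 257 [0.5163 0.0059 0.115 ] [0.5497 0.0284 0.1304] 267 300 175 197
0.131 0.15 94 [0.5214 0.0131 0.1315] [0.5289 0.0207 0.1459] 273 282 186 197
277 193 269.8068054934741 254.8369439636246 190.62933603678388
```

View pics/c4.png

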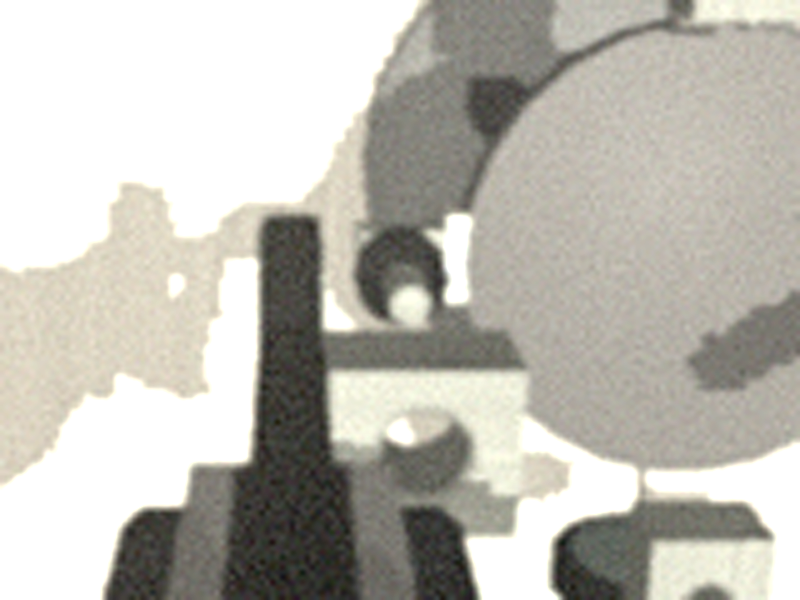

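The wrist crop shows the pin's bright tip at crop (410,303), the black collar around it, and the tube with its hole at crop (428,450). I'll cast rays for both.

Run:
```python
from h import *
s=env.observe();p=s['position'];R=s['tool_rot'];c=cams.camera_info('wrist')
pin=ray(279.0,193.7,.144,c);hole=ray(197+428/5,133+448/5,p[2]-.0425,c)
print('pin',pin,'hole',hole,'diff tool',(pin-hole)@R,'hole tool',(hole-p)@R)
print('r,ang',np.hypot(*(pin[:2]-[.585,.0205])),np.degrees(np.arctan2(*(pin[:2]-[.585,.0205])[::-1])))
eye=p+R@np.array([.0182,-.0003,.0605]);print('eye',eye,'diff tool',(pin-eye)@R)
```

```text
pin [0.52627778 0.01612658 0.144     ] hole [0.5235969  0.01477949 0.20601004] diff tool [ 0.00285915 -0.00111063  0.06200677] hole tool [ 0.01818277 -0.00029459  0.04247739]
r,ang 0.0588848492551706 -175.74067583760618
eye [0.52359089 0.01478838 0.18798743] diff tool [ 0.00284193 -0.00110522  0.04398416]
```

Call:
step_arm([
  {"xyz": [0.07, -0.022, 0], "turn": [0, 0, 0], "gripper": -1},
  {"xyz": [0, 0, 0.3], "turn": [0, 0, 0], "gripper": -1},
  {"xyz": [0, 0, 0.3], "turn": [0, 0, 0], "gripper": -1},
  {"xyz": [0, 0, 0.2], "turn": [0, 0, 0], "gripper": -1},
  {"xyz": [0, 0, 0.1], "turn": [0, 0, 0], "gripper": -1},
  {"xyz": [0, 0, 0.05], "turn": [0, 0, 0], "gripper": -1},
  {"xyz": [0, 0, 0], "turn": [0, 0, 0], "gripper": -1},
  {"xyz": [0, 0, 0], "turn": [0, 0, 0], "gripper": -1},
])

```text
time_s: 13.78
position: [0.5086, 0.0144, 0.2115]
tool_rot: [[0.996, 0.084, 0.001], [0.084, -0.996, -0.0], [0.001, 0.0, -1.0]]
ft_force: [-0.4, -0.4, -0.6]
grip_width: 0.0094
```

Run:
```python
from h import *
s=env.observe();p=s['position'];R=s['tool_rot'];print(p,R.round(3))
c=cams.camera_info('wrist');im,d=cams.get_image('wrist');np.savez('wrist4.npz',im=im,d=d)
k=np.linalg.inv(c['extrinsics'])@np.r_[p+R@np.array([.018,0,.0425]),1];u=int(k[0]/k[2]*c['fx']+c['cx']);v=int(k[1]/k[2]*c['fy']+c['cy']);print(u,v)
cv2.imwrite('pics/c5.png',cv2.convertScaleAbs(crop(im,u-40,u+40,v-30,v+30,8),alpha=1.8))
sc,_=cams.get_image('scene');c=cams.camera_info('scene')
```

```text
[0.50860877 0.01435858 0.21152961] [[ 0.996  0.084  0.001]
 [ 0.084 -0.996 -0.   ]
 [ 0.001  0.    -1.   ]]
282 222
```

View pics/c5.png

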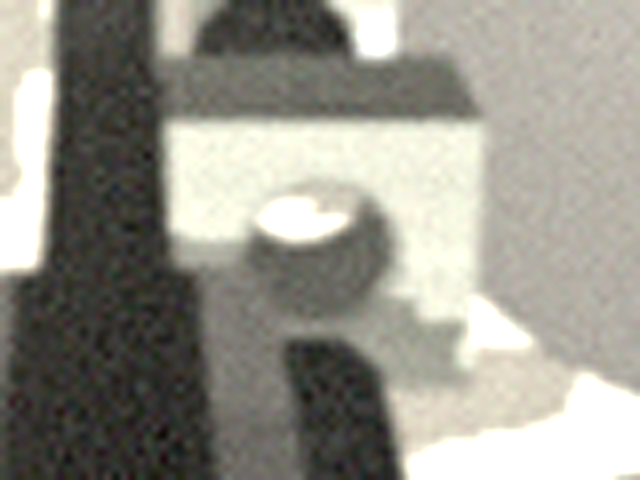

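The pin now sits hidden under the tube and the collar shows just behind it. By calculation the eye is within 0.5 mm of the pin. I'll descend by feel.

Call:
step_arm([
  {"xyz": [0, 0, 0.05], "turn": [0, 0, 0], "gripper": -1},
  {"xyz": [0, 0, 0.05], "turn": [0, 0, 0], "gripper": -1},
  {"xyz": [0, 0, 0.05], "turn": [0, 0, 0], "gripper": -1},
  {"xyz": [0, 0, 0.05], "turn": [0, 0, 0], "gripper": -1},
])

```text
time_s: 14.22
position: [0.5083, 0.0145, 0.2029]
tool_rot: [[0.996, 0.084, -0.0], [0.084, -0.996, -0.0], [-0.0, -0.0, -1.0]]
ft_force: [0.9, -0.5, -1.2]
grip_width: 0.0094
```

Call:
step_arm([
  {"xyz": [0, 0, 0.04], "turn": [0, 0, 0], "gripper": -1},
  {"xyz": [0, 0, 0.04], "turn": [0, 0, 0], "gripper": -1},
])

```text
time_s: 14.38
position: [0.5083, 0.0145, 0.1997]
tool_rot: [[0.996, 0.084, -0.0], [0.084, -0.996, 0.0], [-0.0, -0.0, -1.0]]
ft_force: [-0.7, -1.0, -1.7]
grip_width: 0.0091
```

Call:
step_arm([
  {"xyz": [0, 0, 0.04], "turn": [0, 0, 0], "gripper": -1},
  {"xyz": [0, 0, 0.04], "turn": [0, 0, 0], "gripper": -1},
])

```text
time_s: 14.55
position: [0.5084, 0.0145, 0.1966]
tool_rot: [[0.996, 0.084, -0.0], [0.084, -0.996, -0.0], [-0.0, 0.0, -1.0]]
ft_force: [0.3, 0.1, -1.2]
grip_width: 0.0095
```

Call:
step_arm([
  {"xyz": [0, 0, 0.04], "turn": [0, 0, 0], "gripper": -1},
  {"xyz": [0, 0, 0.04], "turn": [0, 0, 0], "gripper": -1},
  {"xyz": [0, 0, 0.04], "turn": [0, 0, 0], "gripper": -1},
  {"xyz": [0, 0, 0.03], "turn": [0, 0, 0], "gripper": -1},
])

```text
time_s: 14.88
position: [0.5084, 0.0145, 0.1905]
tool_rot: [[0.996, 0.084, -0.0], [0.084, -0.996, 0.0], [-0.0, -0.0, -1.0]]
ft_force: [0.5, -0.3, -0.5]
grip_width: 0.0097
```

Call:
step_arm([
  {"xyz": [0, 0, 0.03], "turn": [0, 0, 0], "gripper": -1},
  {"xyz": [0, 0, 0.03], "turn": [0, 0, 0], "gripper": -1},
  {"xyz": [0, 0, 0.03], "turn": [0, 0, 0], "gripper": -1},
])

```text
time_s: 15.13
position: [0.5084, 0.0145, 0.1873]
tool_rot: [[0.996, 0.084, 0.0], [0.084, -0.996, -0.0], [0.0, 0.0, -1.0]]
ft_force: [-0.9, -0.2, 2.9]
grip_width: 0.0095
```

Call:
step_arm([
  {"xyz": [0, 0, 0.03], "turn": [0, 0, 0], "gripper": -1},
  {"xyz": [0, 0, 0.03], "turn": [0, 0, 0], "gripper": -1},
])

```text
time_s: 15.3
position: [0.5084, 0.0145, 0.1849]
tool_rot: [[0.996, 0.084, 0.0], [0.084, -0.996, -0.0], [0.0, 0.0, -1.0]]
ft_force: [-2.1, 0.5, 3.4]
grip_width: 0.0093
```

Call:
step_arm([
  {"xyz": [0, 0, 0.03], "turn": [0, 0, 0], "gripper": -1},
  {"xyz": [0, 0, 0.03], "turn": [0, 0, 0], "gripper": -1},
])

```text
time_s: 15.47
position: [0.5084, 0.0145, 0.1823]
tool_rot: [[0.996, 0.084, 0.0], [0.084, -0.996, -0.0], [0.0, 0.0, -1.0]]
ft_force: [-0.8, -0.0, 2.9]
grip_width: 0.0093
```

Call:
step_arm([
  {"xyz": [0, 0, 0.025], "turn": [0, 0, 0], "gripper": -1},
])

```text
time_s: 15.55
position: [0.5084, 0.0145, 0.1813]
tool_rot: [[0.996, 0.084, 0.0], [0.084, -0.996, -0.0], [0.0, 0.0, -1.0]]
ft_force: [-0.4, -0.8, 3.6]
grip_width: 0.0095
```

Call:
step_arm([
  {"xyz": [0, 0, 0.02], "turn": [0, 0, 0], "gripper": -1},
])

```text
time_s: 15.63
position: [0.5084, 0.0145, 0.1805]
tool_rot: [[0.996, 0.084, 0.0], [0.084, -0.996, -0.0], [0.0, 0.0, -1.0]]
ft_force: [-3.5, 0.1, 10.5]
grip_width: 0.0095
```

Call:
step_arm([
  {"xyz": [0, 0, 0.015], "turn": [0, 0, 0], "gripper": -1},
])

```text
time_s: 15.72
position: [0.5084, 0.0144, 0.1805]
tool_rot: [[0.996, 0.084, 0.001], [0.084, -0.996, -0.0], [0.001, 0.0, -1.0]]
ft_force: [-4.8, 0.1, 12.8]
grip_width: 0.0095
```

Home: motion stopped at TCP z = 0.1805 with the force rising to 13 N. Easing off and releasing.

Call:
step_arm([
  {"xyz": [0, 0, -0.01], "turn": [0, 0, 0], "gripper": -1},
  {"xyz": [0, 0, 0], "turn": [0, 0, 0], "gripper": -0.75},
  {"xyz": [0, 0, 0], "turn": [0, 0, 0], "gripper": -0.6},
  {"xyz": [0, 0, 0], "turn": [0, 0, 0], "gripper": -0.3},
  {"xyz": [0, 0, 0], "turn": [0, 0, 0], "gripper": -0.1},
  {"xyz": [0, 0, 0], "turn": [0, 0, 0], "gripper": -0.1},
  {"xyz": [0, 0, 0], "turn": [0, 0, 0], "gripper": -0.1},
  {"xyz": [0, 0, 0], "turn": [0, 0, 0], "gripper": -0.1},
], squeeze=20)

```text
time_s: 16.38
position: [0.5084, 0.0145, 0.1803]
tool_rot: [[0.996, 0.084, 0.0], [0.084, -0.996, 0.0], [0.0, -0.0, -1.0]]
ft_force: [-0.3, 0.3, -0.1]
grip_width: 0.0384
```

Call:
step_arm([
  {"xyz": [0, 0, -0.3], "turn": [0, 0, 0], "gripper": -0.1},
  {"xyz": [0, 0, -0.8], "turn": [0, 0, 0], "gripper": -0.1},
  {"xyz": [0, 0, -0.8], "turn": [0, 0, 0], "gripper": -0.1},
  {"xyz": [0, 0, -0.8], "turn": [0, 0, 0], "gripper": -0.1},
  {"xyz": [0, 0.8, 0], "turn": [0, 0, 0], "gripper": -0.1},
  {"xyz": [0, 0.9, 0], "turn": [0, 0, 0], "gripper": -0.1},
  {"xyz": [0, 0.9, 0], "turn": [0, 0, 0], "gripper": -0.1},
  {"xyz": [0, 0.9, 0], "turn": [0, 0, 0], "gripper": -0.1},
  {"xyz": [0, 0.9, 0], "turn": [0, 0, 0], "gripper": -0.1},
  {"xyz": [0, 0.9, 0], "turn": [0, 0, 0], "gripper": -0.1},
  {"xyz": [0, 0, 0], "turn": [0, 0, 0], "gripper": -0.1},
  {"xyz": [0, 0, 0], "turn": [0, 0, 0], "gripper": -0.1},
])

```text
time_s: 17.38
position: [0.526, -0.1983, 0.2877]
tool_rot: [[0.997, 0.081, -0.001], [0.081, -0.997, 0.001], [-0.001, -0.001, -1.0]]
ft_force: [0.6, 0.2, 0.3]
grip_width: 0.0379
```

Run:
```python
from h import *
I={}
for n in('top','scene'):
    c=cams.camera_info(n);im,d=cams.get_image(n);I[n]=im;P=pts(d,c)[d>0];print(n)
    near=np.hypot(P[:,0]-.586,P[:,1]-.02)<.12
    Q=P[near&(P[:,2]>.165)&(P[:,2]<.2)];Q=Q[np.hypot(Q[:,0]-.586,Q[:,1]-.02)>.06]
    for nm,t in(('y-',Q[:,1]<-.03),('x+',Q[:,0]>.64),('y+',Q[:,1]>.08),('x- loose',Q[:,0]<.53)):
        if t.sum()>3:
            r=cv2.minAreaRect(Q[t][:,:2].astype(np.float32)*1000);print(nm,t.sum(),np.round(r[0],1),np.round(r[1],1),round(r[2],1),'top z',Q[t][:,2].max().round(4))
    K=P[near&(P[:,2]>.205)];print('crank',(K[:,:2].min(0)+K[:,:2].max(0))/2)
cv2.imwrite('pics/c6.png',cv2.convertScaleAbs(np.hstack([crop(I['top'],213,293,135,215,5),crop(I['scene'],250,330,170,250,5)]),alpha=1.6))
```

```text
top
y- 32 [592.2 -57.6] [17.7  9.3] 6.1 top z 0.1979
x+ 37 [665.7  28.6] [11.3 18.7] 2.8 top z 0.1978
y+ 29 [578.8 100.3] [18.2  9. ] 0.6 top z 0.1986
x- loose 23 [500.2  12.1] [ 8.4 17.8] 1.2 top z 0.1963
crank [0.6231686  0.02455441]
scene
y- 60 [591.3 -58.5] [19.2 12.1] 1.8 top z 0.1984
x+ 51 [663.1  26.6] [11.1 22.6] 3.8 top z 0.1973
y+ 59 [576.9  99.6] [19.8 12.6] 1.2 top z 0.1952
x- loose 58 [501.6  11.4] [13.5 19.5] 0.6 top z 0.1987
crank [0.62151661 0.02316459]
```

View pics/c6.png

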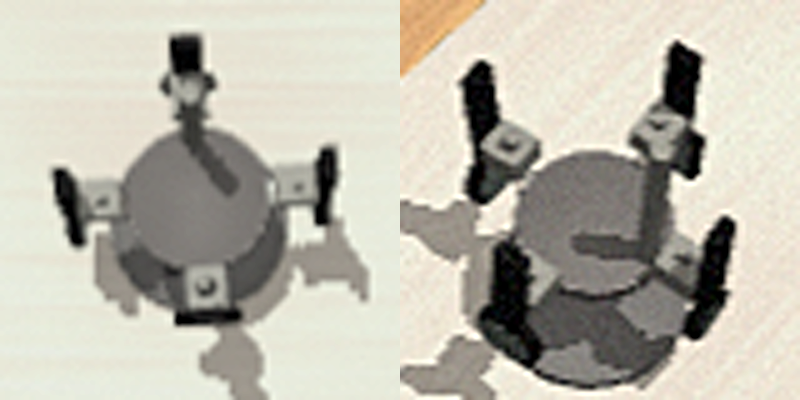

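The loose loupe hangs on the front arm (top crop (207,285)), its tab top level with the fixed ones, and the head has not moved. Handing in.

```bash
python3 -c "
from rig import order;print(order.close_job())"
```

```text
the job is handed in; nothing more can be done
None
```

The head is turned to its stop with the free arm at the front, and the loose loupe hangs on that arm's pin with the black collar pushed fully home. I handed the job in at about 17.5 s of the 72 s allowed.

- **Turning the head:** I pushed the crank post sideways with shut fingers, clockwise through about 82°. At the end the finger stopped moving and the push rose from about 6 N to 13–14 N. I took that as the stop.
- **First push:** My first try at an angle to the post read 13 N without turning the head efficiently. I backed off, squared the fingers to the post and followed the arc at about 5 N.
- **Placing the loupe:** I took the loupe from the cradle by its tab, and the eye went over the pin without touching its top. The collar slid at about 3–4 N, and the loupe stopped at the predicted height with a peak reading of about 13–14 N. Then I let go.
- **Last checks:** In the final pictures the loupe's tab top is at 0.196–0.199 m, level with the fixed ones. The crank is where the push left it, and the robot touches nothing. I did not re-measure the car, case and shell; no move went near them.
- **Disagreements:** The cameras differed from each other by about 2 mm. The stop leaves the free arm about 5° off the robot's x axis; I took this as the stand's own orientation, not a head short of its stop.

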